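# Shut and clamp the lid over the test cup

## Robot

A 6-joint arm with a two-finger parallel gripper is mounted at the origin on the work surface. World frame = base frame: x ahead of the robot, y to its left, z up, the work surface at z = 0. Lengths are in m, angles in degrees, forces in N, time in s.
With the tool pointing down it reaches from about 0.25 to 0.775 m from the base axis. Payload 4 kg.
Tool frame: the origin (TCP) lies on the centre line of the jaws, within the pads' length; the fingertips stand 8 mm ahead of it and the grasp point (between the pads) lies 11 mm behind it; z points along the fingers, y is the line along which they close (so a half turn about z gives the same grasp; the last joint's range is limited). The gripper opens to 85 mm and grips with 20 to 120 N. Pads are 22 mm wide; open, the fingers measure 114 mm over their backs; the gripper's body (76 mm by 85 mm) begins 54 mm behind the grasp point. The pads swing forward as they close: fully open they stand 13 mm farther back than shut.
Start: joints at [69.265, 4.996, 78.535, -0, 96.463, -5.907], TCP at [0.141, 0.532, 0.239] pointing down, gripper open.
Joint ranges: [-177.83, 177.83], [-43.37, 116.18], [15.69, 146.23], [-61.86, 241.86], [9.47, 152.12], [-147.06, 147.06]. Speed limits (degrees/s): [159.86, 159.86, 180, 180, 180, 180].

## Interface

Orientations are given as [roll, pitch, yaw] about the fixed x, y, z axes, in that order (R = Rz(yaw) Ry(pitch) Rx(roll)).
In Python, from plant import ctrl gives the robot as it stands.
- The arm moves only by the tool servo_tool, never from a script. Its argument "deltas" is a list of rows, each an object of numbers: "dx", "dy", "dz": the shift along the tool's x, y, z each as a share of 250 mm, from -1 to 1; "ax", "ay", "az": the turn, a rotation vector about the tool's x, y, z each as a share of 90 degrees, from -1 to 1; "gripper": the gripper command: -1 is fully open, 1 is shut, values between are in proportion. In form: [{"dx": .., "dy": .., "dz": .., "ax": .., "ay": .., "az": .., "gripper": ..}, ...]. A call has 1 to 20 rows; each row is the pose to reach, as a shift and turn from the pose commanded when the call began, along the tool's axes at that moment; what a row does not reach only later rows make up. A row lasts 1/10 s, in which the tool goes at most 50 mm and 8.59 degrees, less where a joint would pass 70% of its speed; a pose out of reach is approached as far as the arm can. A call with a number of a shift or a turn outside -1 to 1 is refused whole. A call with a gripper value outside its range is refused whole. The fingers move at their own pace and stop on an object; "grip_force" is the grip in N (left out, the last holds). Time passes only in rows, so rows that repeat a pose let the fingers close. It gives the time, the measured TCP pose, the force, the opening and the grip force at its end, in the units of the state.
- ctrl.sense(): the state, without advancing time (a new reading comes with each control period).
- ctrl.snapshot(name): name is "scene" or "top" or "wrist"; returns the picture (384x512x3 uint8, red, green, blue); there is no depth.
- ctrl.camera_model(name): a dict with "intrinsics" (3x3 intrinsics, pixels), "cam_to_world" (4x4, takes a point from camera to world coordinates). Camera axes: x right, y down, z forward; pixel columns grow to the right and rows downward; lengths in m; the calibration is good to about 2 mm. A picture is of the moment at which its call begins: read the wrist's pose just before it. camera_model takes no time and is no camera call; for the wrist camera it gives the pose at the moment of the call.
- ctrl.finish_job(): hands the job in; it is judged then, once.
The state is a dict: "time": time; "q": joint angles; "dq": joint speeds; "effort": joint torques, N m; "tool_pos": TCP position; "tcp_rot": TCP orientation; "ft_force": force on the tool from outside, world axes, zero at the start; "wrist_torque": the same for the moment, N m; "grip_width": finger opening in m; "grip_force": force on a finger pad.
Only numpy, scipy, OpenCV 4.12 (cv2) and the standard library are available. Lean on these libraries where they do the work, as an engineer would, in place of code of your own. Each camera call takes 0.05 s, during which the arm holds its last target. There are 200 camera calls.

## Task

Two cup heaters stand on the bench with their lids and clamps open; close the one that has the brass cup on it. Push its black lid over until it is fully shut over the cup, then push its steel clamp over until it lies flat on the lid's tab, pushing only on their outer faces or edges so that the fingers never touch the grey sealing face under the lid or the rubber pad of the clamp. Leave the cup standing where it is, the empty heater open and everything else undisturbed.

Things in the scene. Friction and masses are not known exactly. Their poses are not given: they have to be found in the camera images.
- unit_a: heater fixed to the bench with the cup on it: grey housing 184 x 154 mm, steel top at 45 mm, white plate 126 mm across at 55 mm. Origin: centre of underside; x from its front (clamp side, towards the robot) to its back; y along both hinges. Lid hinge axis at x +78, z 109 mm, between posts at y +-30 mm; clamp hinge axis at x -85, z 118 mm, on a post 18 mm wide.
- unit_b: the empty heater, same build, size and axes as unit_a, also fixed to the bench: leave its lid and clamp open
- cup: open brass test cup standing loose on the white plate of unit_a: body 62 mm across, 45 mm high, with a flat flange 92 mm across at its top; about 0.3 kg. Origin: centre of its underside. The shut lid clears it by 3 mm.
- lid_a (a joint): angle (rad) of unit_a's black lid: 0 shut, level; 1.57 upright; stop 1.8, leaning back; starts 1.35 to 1.72. Plate 6 mm thick, centred on the hinge axis: disc 116 mm across, centre 78 mm from the axis, and a tab 40 mm wide out to 156 mm. Outer face, on top when shut, is then at z 112 mm. 0.12 kg; stiff hinge (0.15 N m friction): stays at any angle and must be pushed all the way
- clamp_a (a joint): angle (rad) of unit_a's flat steel clamp: 0 level over the lid's tab; 1.57 upright; stop 2.4, leaning out to the front; starts 1.85 to 2.25. Flap 56 mm long from its hinge axis, 34 wide, 5 thick, centred on the axis. Outer face, on top when shut, is then at z 120.5 mm. 0.06 kg; stiff hinge (0.05 N m friction): stays where it is left
- lid_b (a joint): angle (rad) of the lid of unit_b, built and measured like lid_a
- clamp_b (a joint): angle (rad) of the clamp of unit_b, built and measured like clamp_a
- lid_a_seal (a point): grey sealing face of unit_a's lid: a disc 98 mm across and 3 mm thick on the lid's underside (the side towards the cup when shut). The point is the centre of its exposed face; its axes turn with the lid (-x runs from hinge to tab, +z out of the outer face).
- clamp_a_pad (a point): black rubber pad, 26 x 24 x 2 mm, on the inner face of unit_a's clamp (the face towards the lid when shut). The point is the centre of its exposed face; its axes turn with the clamp (+x runs from hinge to tip, +z out of the outer face).
- sample_bottle: bystander: amber bottle 44 mm across, 85 mm high, loose; origin under its centre
- vial: bystander: small glass jar 28 mm across, 55 mm high, loose; origin under its centre
- beaker: bystander: glass beaker 66 mm across, 85 mm high, loose; origin under its centre
- tin: bystander: aluminium can 70 mm across, 100 mm high, loose; origin under its centre
- weight: bystander: brass weight 40 mm across, 50 mm high, loose; origin under its centre
- cup_lifter: bystander: cup-lifting tool with red handle, 250 mm long, 26 mm thick, lying along its x axis, loose
- screwdriver: bystander: screwdriver 170 mm long, lying along its x axis, loose

How it is judged:
By the outcome, as a careful person would: the job done as asked, in the order asked, and still so for the second after the job is handed in, with the robot touching nothing.
It also fails if it takes over 54 s, if anything falls off the work surface, if the arm or the gripper's body presses on something with over 40 N, if the wrist force passes 120 N, or if a joint passes its speed limit or range.

## Working session

There is one attempt and no reset: what is moved stays moved. The work goes in short steps, Python scripts to look and compute and a tool call to move; the robot and the scene stay as the last step left them, time stands still between calls to the robot, and variables do not carry over. Pictures are saved under pics/ and viewed, at most 10 in all, crops included, and the job is handed in when it is done.

Besides the shell and the picture viewer there is one more tool, called by a JSON object that holds its "fn" and its "kwargs", one argument or row to a line. servo_tool: Moves the arm, as the interface text tells. Its arguments: {"type":"object","properties":{"deltas":{"type":"array","items":{"type":"object","properties":{"dx":{"type":"number","minimum":-1,"maximum":1},"dy":{"type":"number","minimum":-1,"maximum":1},"dz":{"type":"number","minimum":-1,"maximum":1},"ax":{"type":"number","minimum":-1,"maximum":1},"ay":{"type":"number","minimum":-1,"maximum":1},"az":{"type":"number","minimum":-1,"maximum":1},"gripper":{"type":"number"}}}},"grip_force":{"type":"number"}},"required":["deltas"]}

```bash
mkdir -p pics
python3 - <<'E'
from plant import ctrl
import cv2,numpy as np
s=ctrl.sense();print(s['time'],s['tool_pos'],s['tcp_rot'])
for n in ("scene","top"):
    im=ctrl.snapshot(n);cv2.imwrite(f"pics/{n}0.png",im[:,:,::-1])
    m=ctrl.camera_model(n);print(n,np.round(m['intrinsics'],1).tolist(),np.round(m['cam_to_world'],3).tolist())
a=cv2.imread("pics/scene0.png");b=cv2.imread("pics/top0.png")
cv2.imwrite("pics/scene0b.png",cv2.resize(a,(800,600),interpolation=cv2.INTER_CUBIC));cv2.imwrite("pics/top0b.png",cv2.resize(b,(800,600),interpolation=cv2.INTER_CUBIC))
E
```

```text
0.0 [0.14057168 0.53121205 0.23812483] [-1.79868960e+02 -1.37950725e-02  1.65173074e+02]
scene [[450.8, 0.0, 252.3], [0.0, 450.8, 190.9], [0.0, 0.0, 1.0]] [[0.901, 0.372, -0.222, 0.838], [0.434, -0.783, 0.447, -0.527], [-0.008, -0.499, -0.867, 1.142], [0.0, 0.0, 0.0, 1.0]]
top [[447.4, 0.0, 255.0], [0.0, 447.4, 193.4], [0.0, 0.0, 1.0]] [[-0.017, -0.998, 0.057, 0.476], [-1.0, 0.018, 0.007, -0.003], [-0.008, -0.057, -0.998, 1.592], [0.0, 0.0, 0.0, 1.0]]
```

View pics/scene0b.png

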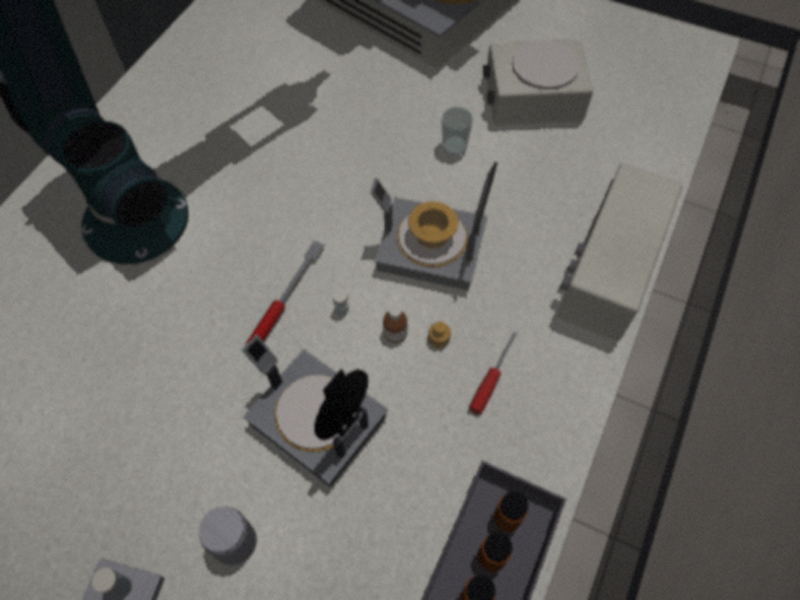

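View pics/top0b.png

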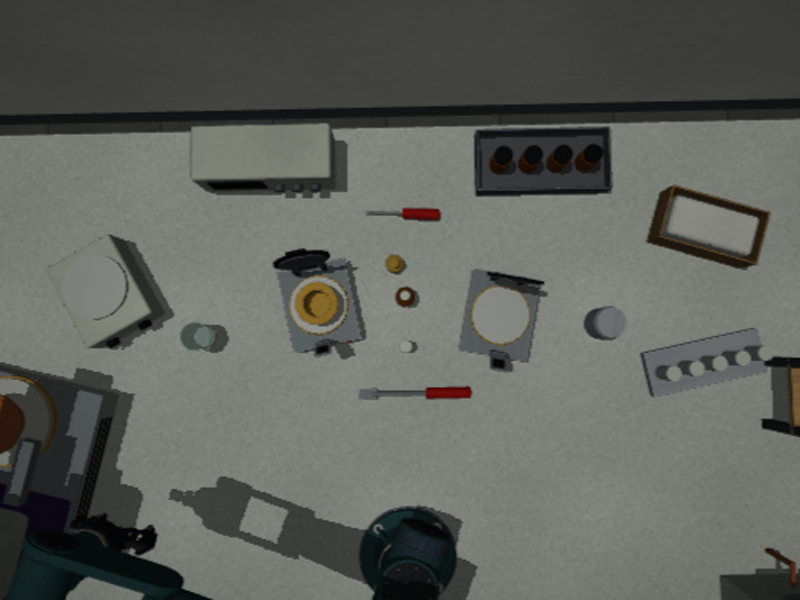

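The scene view shows the brass cup on the unit at (433,235), with its lid upright at the back and its clamp leaning towards the robot. In the top view that is the left unit, with its plate near (318,304), the lid at (302,260) and the clamp at (322,349). Next I'll measure unit_a's pose.

```bash
cat > h.py <<'E'
import numpy as np,cv2
from plant import ctrl
def cast(n,px,z):
    m=ctrl.camera_model(n);K=np.array(m['intrinsics']);T=np.array(m['cam_to_world'])
    d=T[:3,:3]@np.linalg.inv(K)@np.array([px[0],px[1],1.]);return T[:3,3]+d*(z-T[2,3])/d[2]
def proj(n,P):
    m=ctrl.camera_model(n);K=np.array(m['intrinsics']);T=np.linalg.inv(np.array(m['cam_to_world']))
    p=K@(T[:3,:3]@np.array(P)+T[:3,3]);return p[:2]/p[2]
E
python3 - <<'E'
from h import *
im=cv2.imread("pics/top0.png");hsv=cv2.cvtColor(im,cv2.COLOR_BGR2HSV)
x0,y0,x1,y1=165,150,250,240
c=im[y0:y1,x0:x1]
for p in [(190,175),(228,205),(203,193),(219,195),(240,190),(195,160)]: print(p,im[p[1],p[0]],hsv[p[1],p[0]])
g=c.astype(int);mn=g.mean(2)
b=cv2.resize(c,None,fx=9,fy=6.6,interpolation=cv2.INTER_NEAREST)
b=cv2.resize(c,None,fx=6.6,fy=6.6,interpolation=cv2.INTER_NEAREST)
s=cv2.imread("pics/scene0.png")[95:190,225:330]; s=cv2.resize(s,None,fx=6.2,fy=6.2,interpolation=cv2.INTER_NEAREST)
cv2.imwrite("pics/ca.png",cv2.convertScaleAbs(b,alpha=1.3));cv2.imwrite("pics/cs.png",cv2.convertScaleAbs(s,alpha=1.5));print(b.shape,s.shape)
# white plate
w=((hsv[...,2]>150)&(hsv[...,1]<60)).astype(np.uint8)
# brass
br=((hsv[...,1]>110)&(hsv[...,0]>12)&(hsv[...,0]<30)).astype(np.uint8);br[:y0]=0;br[y1:]=0;br[:,:x0]=0;br[:,x1:]=0
n,l,st,ce=cv2.connectedComponentsWithStats(br)
for i in range(1,n):
  if st[i,4]>20: print(st[i],ce[i],cast("top",ce[i],.1))
E
```

```text
(190, 175) [12 10  9] [110  64  12]
(228, 205) [90 89 83] [94 20 90]
(203, 193) [ 40 105 134] [ 21 179 134]
(219, 195) [67 70 69] [40 11 70]
(240, 190) [130 139 133] [ 50  17 139]
(195, 160) [20 21 19] [75 24 21]
(594, 561, 3) (589, 651, 3)
[247 164   3  10  22] [248.27272727 168.5       ] [0.64508141 0.02862148 0.1       ]
[189 181  27  27 575] [202.25565217 193.8626087 ] [0.56270191 0.18387798 0.1       ]
```

View pics/ca.png

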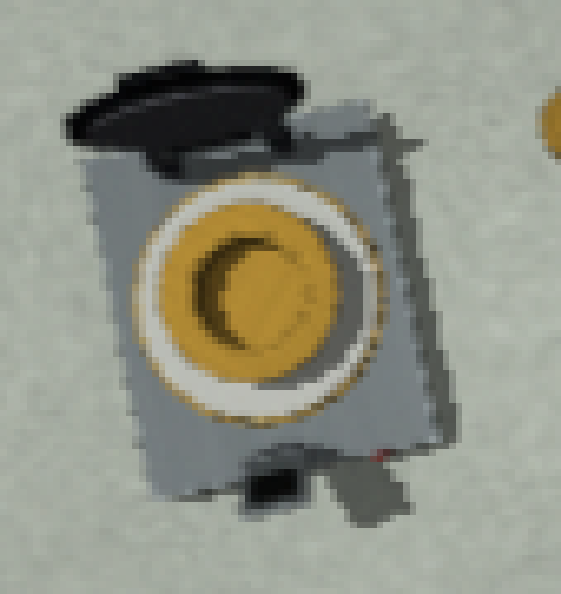

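View pics/cs.png

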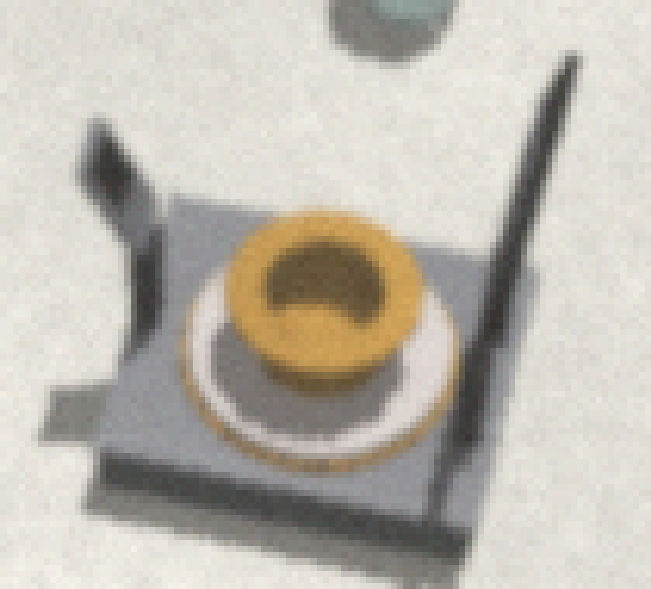

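The top crop shows the housing corners at (155,500), (440,440) and (82,160) and the plate rim spanning x 133–386, y 173–425. The lid leans slightly back and the clamp leans out at (275,487). I'll turn these into the unit pose.

```bash
cat >> h.py <<'E'
def R(r):
    from scipy.spatial.transform import Rotation as Q
    return Q.from_euler('xyz',r,degrees=True)
E
python3 - <<'E'
from h import *
f=lambda u,v,z:cast("top",(165+(u-.0)/6.6-.5,150+v/6.6-.5),z)
a,b,c=f(155,500,.045),f(440,440,.045),f(82,160,.045)
pc=f(259.5,299,.055);print("corners",a,b,c,"plate",pc)
print("front len",np.linalg.norm(a-b),"plate dia",np.linalg.norm(f(133,299,.055)-f(386,299,.055)))
y1=np.degrees(np.arctan2(*( (c-a)[[1,0]])));d=a-b;y2=np.degrees(np.arctan2(-d[0],d[1]));print("yaw",y1,y2)
for yaw in (y1,y2,(y1+y2)/2):
    ca,sa=np.cos(np.radians(yaw)),np.sin(np.radians(yaw));M=np.array([[ca,-sa],[sa,ca]])
    print(yaw,"centre from corner",a[:2]-M@[-.092,.077],b[:2]-M@[-.092,-.077])
    L=lambda p:(M@np.array([p[0],p[1]])+pc[:2]).tolist()+[p[2]]
    for nm,p in dict(FL=(-.092,.077,.045),BR=(.092,-.077,.045),hinge=(.078,0,.109),clampH=(-.085,0,.118)).items():
        q=proj("top",L(p));q2=proj("scene",L(p));print(nm,np.round((q+.5-[165,150])*6.6),np.round((q2+.5-[225,95])*6.2))
    for th in (1.4,1.5,1.6,1.7): print(th,np.round((proj("scene",L((.078-.156*np.cos(th),0,.109+.156*np.sin(th))))+.5-[225,95])*6.2), end=' ')
    for th in (1.9,2.0,2.1,2.2): print(th,np.round((proj("scene",L((-.085+.056*np.cos(th),0,.118+.056*np.sin(th))))+.5-[225,95])*6.2), end=' ')
    print()
print(ctrl.sense()['q'])
E
```

```text
corners [0.45819291 0.24126171 0.045     ] [0.4869507  0.09162845 0.045     ] [0.63754935 0.278195   0.045     ] plate [0.56198604 0.1841738  0.055     ]
front len 0.1523716559409739 plate dia 0.13213944602410288
yaw 11.635769790008986 10.87894142744858
11.635769790008986 centre from corner [0.56383236 0.18439952] [0.56152997 0.18560149]
FL [155. 504.] [167. 200.]
BR [367.  98.] [475. 536.]
hinge [214. 143.] [489. 315.]
clampH [280. 458.] [140. 234.]
1.4 [459.  80.] 1.5 [497.  83.] 1.6 [535.  90.] 1.7 [573.  99.] 1.9 [ 98. 152.] 2.0 [ 86. 153.] 2.1 [ 76. 155.] 2.2 [ 66. 157.] 
10.87894142744858 centre from corner [0.56307206 0.18300912] [0.56276474 0.1846082 ]
FL [153. 502.] [170. 198.]
BR [370.  99.] [472. 537.]
hinge [216. 142.] [489. 316.]
clampH [278. 459.] [140. 232.]
1.4 [459.  81.] 1.5 [497.  85.] 1.6 [535.  92.] 1.7 [572. 102.] 1.9 [ 98. 150.] 2.0 [ 87. 151.] 2.1 [ 77. 152.] 2.2 [ 67. 155.] 
11.257355608728783 centre from corner [0.5634545  0.18370306] [0.562149   0.18510688]
FL [154. 503.] [169. 199.]
BR [369.  99.] [473. 537.]
hinge [215. 143.] [489. 315.]
clampH [279. 458.] [140. 233.]
1.4 [459.  80.] 1.5 [497.  84.] 1.6 [535.  91.] 1.7 [572. 100.] 1.9 [ 98. 151.] 2.0 [ 87. 152.] 2.1 [ 76. 154.] 2.2 [ 66. 156.] 
[ 6.92642553e+01  5.03667695e+00  7.86193131e+01  2.44787913e-03
  9.64635386e+01 -5.90762670e+00]
```

Unit_a is centred at (0.5625, 0.184) with yaw about 11.2°. The lid is near 1.65 rad, leaning slightly back, and the clamp near 2.0. I'll shut the gripper, rise, and align the tool x with −unit x.

{"fn": "servo_tool", "kwargs": {
  "deltas": [
    {"dz":-0.2,"gripper":1},
    {"dx":-0.2,"dy":-0.04,"dz":-0.36,"az":-0.1,"gripper":1},
    {"dx":-0.876,"dy":-0.184,"dz":-0.36,"az":-0.289,"gripper":1},
    {"dx":-0.876,"dy":-0.184,"dz":-0.36,"az":-0.289,"gripper":1},
    {"dx":-0.876,"dy":-0.184,"dz":-0.36,"az":-0.289,"gripper":1},
    {"dx":-0.876,"dy":-0.184,"dz":-0.36,"az":-0.289,"gripper":1},
    {"dx":-0.876,"dy":-0.184,"dz":-0.36,"az":-0.289,"gripper":1},
    {"dx":-0.876,"dy":-0.184,"dz":-0.36,"az":-0.289,"gripper":1},
    {"dx":-0.876,"dy":-0.184,"dz":-0.36,"az":-0.289,"gripper":1}
  ]
}}

```text
$.deltas[0]: bad value
```

{"fn": "servo_tool", "kwargs": {
  "deltas": [
    {"dx":0,"dy":0,"dz":-0.2,"ax":0,"ay":0,"az":0,"gripper":1},
    {"dx":-0.2,"dy":-0.04,"dz":-0.36,"ax":0,"ay":0,"az":-0.1,"gripper":1},
    {"dx":-0.876,"dy":-0.184,"dz":-0.36,"ax":0,"ay":0,"az":-0.289,"gripper":1},
    {"dx":-0.876,"dy":-0.184,"dz":-0.36,"ax":0,"ay":0,"az":-0.289,"gripper":1},
    {"dx":-0.876,"dy":-0.184,"dz":-0.36,"ax":0,"ay":0,"az":-0.289,"gripper":1},
    {"dx":-0.876,"dy":-0.184,"dz":-0.36,"ax":0,"ay":0,"az":-0.289,"gripper":1},
    {"dx":-0.876,"dy":-0.184,"dz":-0.36,"ax":0,"ay":0,"az":-0.289,"gripper":1},
    {"dx":-0.876,"dy":-0.184,"dz":-0.36,"ax":0,"ay":0,"az":-0.289,"gripper":1},
    {"dx":-0.876,"dy":-0.184,"dz":-0.36,"ax":0,"ay":0,"az":-0.289,"gripper":1}
  ]
}}

```text
time: 1.0
tool_pos: [0.3399, 0.4315, 0.329]
tcp_rot: [180.0, -0.1, -168.8]
ft_force: [-0.5, -0.1, 0.3]
grip_width: 0.0001
grip_force: 0.0
```

{"fn": "servo_tool", "kwargs": {
  "deltas": [
    {"dx":-0.8,"dy":-0.56,"dz":0,"ax":0,"ay":0,"az":0,"gripper":1},
    {"dx":-0.8,"dy":-0.56,"dz":0,"ax":0,"ay":0,"az":0,"gripper":1},
    {"dx":-0.8,"dy":-0.56,"dz":0,"ax":0,"ay":0,"az":0,"gripper":1},
    {"dx":-0.8,"dy":-0.56,"dz":0,"ax":0,"ay":0,"az":0,"gripper":1},
    {"dx":-0.8,"dy":-0.56,"dz":0,"ax":0,"ay":0,"az":0,"gripper":1},
    {"dx":-0.8,"dy":-0.56,"dz":0,"ax":0,"ay":0,"az":0,"gripper":1},
    {"dx":-0.8,"dy":-0.56,"dz":0,"ax":0,"ay":0,"az":0,"gripper":1}
  ]
}}

```text
time: 1.7
tool_pos: [0.5636, 0.3335, 0.3282]
tcp_rot: [180.0, -0.1, -168.8]
ft_force: [-0.0, -0.6, 0.0]
grip_width: 0.0
grip_force: 0.0
```

{"fn": "servo_tool", "kwargs": {
  "deltas": [
    {"dx":-0.472,"dy":-0.584,"dz":0,"ax":0,"ay":0,"az":0,"gripper":1},
    {"dx":-0.472,"dy":-0.584,"dz":0,"ax":0,"ay":0,"az":0,"gripper":1},
    {"dx":-0.472,"dy":-0.584,"dz":0,"ax":0,"ay":0,"az":0,"gripper":1},
    {"dx":-0.472,"dy":-0.584,"dz":0,"ax":0,"ay":0,"az":0,"gripper":1},
    {"dx":-0.472,"dy":-0.584,"dz":0,"ax":0,"ay":0,"az":0,"gripper":1},
    {"dx":-0.472,"dy":-0.584,"dz":0,"ax":0,"ay":0,"az":0,"gripper":1},
    {"dx":-0.472,"dy":-0.584,"dz":0,"ax":0,"ay":0,"az":0,"gripper":1}
  ]
}}

```text
time: 2.4
tool_pos: [0.7065, 0.2149, 0.3307]
tcp_rot: [180.0, 0.1, -168.6]
ft_force: [-0.8, -0.8, -0.1]
grip_width: -0.0
grip_force: 0.0
```

{"fn": "servo_tool", "kwargs": {
  "deltas": [
    {"dx":0,"dy":0,"dz":0.2,"ax":0,"ay":0,"az":0,"gripper":1},
    {"dx":0,"dy":0,"dz":0.42,"ax":0,"ay":0,"az":0,"gripper":1},
    {"dx":0,"dy":0,"dz":0.42,"ax":0,"ay":0,"az":0,"gripper":1},
    {"dx":0,"dy":0,"dz":0.42,"ax":0,"ay":0,"az":0,"gripper":1},
    {"dx":0,"dy":0,"dz":0.42,"ax":0,"ay":0,"az":0,"gripper":1}
  ]
}}

```text
time: 2.9
tool_pos: [0.7095, 0.2137, 0.2303]
tcp_rot: [180.0, 0.5, -168.7]
ft_force: [-0.3, 0.4, 2.0]
grip_width: -0.0003
grip_force: 0.0
```

```bash
cat >> h.py <<'E'
C=np.array([.5625,.1843]);Y=np.radians(11.2);M=np.array([[np.cos(Y),-np.sin(Y)],[np.sin(Y),np.cos(Y)]])
def loc():
    p=ctrl.sense()['tool_pos'];return np.array([*(M.T@(p[:2]-C)),p[2]])
def lid_tcp(th,r=.11): # TCP (local x,z) with tip's front edge on outer face
    return .078-r*np.cos(th)+.003*np.sin(th)+.011, .109+r*np.sin(th)+.003*np.cos(th)+.008
E
python3 - <<'E'
from h import *
s=ctrl.sense();l=loc();print(np.round(l,4),s['ft_force'],np.round(s['q'],1))
for th in np.arange(1.6,-.05,-.1):
    x,z=lid_tcp(th);print(round(th,2),"x %.3f z %.3f  dx %.3f dy %.3f dz %.3f"%(x,z,-(x-l[0])/.25,-l[1]/.25,-(z-l[2])/.25))
cv2.imwrite("pics/w1.png",ctrl.snapshot("scene")[60:260,180:400,::-1].repeat(3,0).repeat(3,1))
E
```

```text
[0.1499 0.0003 0.2303] [-0.26820418  0.35843902  1.97540431] [ 12.4  30.2  47.6   0.  101.6 -88.9]
1.6 x 0.095 z 0.227  dx 0.219 dy -0.001 dz 0.014
1.5 x 0.084 z 0.227  dx 0.263 dy -0.001 dz 0.013
1.4 x 0.073 z 0.226  dx 0.307 dy -0.001 dz 0.017
1.3 x 0.062 z 0.224  dx 0.350 dy -0.001 dz 0.026
1.2 x 0.052 z 0.221  dx 0.392 dy -0.001 dz 0.039
1.1 x 0.042 z 0.216  dx 0.432 dy -0.001 dz 0.056
1.0 x 0.032 z 0.211  dx 0.471 dy -0.001 dz 0.076
0.9 x 0.023 z 0.205  dx 0.508 dy -0.001 dz 0.101
0.8 x 0.015 z 0.198  dx 0.542 dy -0.001 dz 0.129
0.7 x 0.007 z 0.190  dx 0.572 dy -0.001 dz 0.160
0.6 x -0.000 z 0.182  dx 0.600 dy -0.001 dz 0.195
0.5 x -0.006 z 0.172  dx 0.624 dy -0.001 dz 0.232
0.4 x -0.011 z 0.163  dx 0.644 dy -0.001 dz 0.271
0.3 x -0.015 z 0.152  dx 0.660 dy -0.001 dz 0.312
0.2 x -0.018 z 0.142  dx 0.672 dy -0.001 dz 0.354
0.1 x -0.020 z 0.131  dx 0.680 dy -0.001 dz 0.397
-0.0 x -0.021 z 0.120  dx 0.684 dy -0.001 dz 0.441
```

View pics/w1.png

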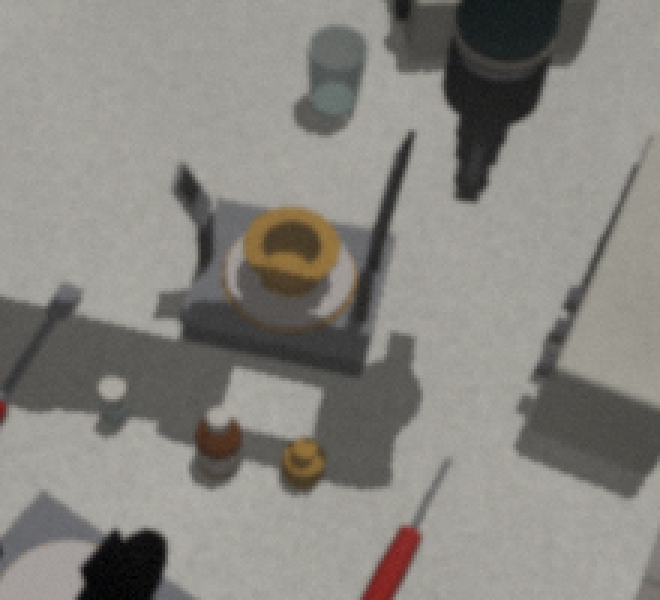

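The gripper stands behind the lid at (468,180), clear of it, with the lid tip at (410,135). I'll start pushing along the arc.

{"fn": "servo_tool", "kwargs": {
  "deltas": [
    {"dx":0.1,"dy":0,"dz":0.01,"ax":0,"ay":0,"az":0,"gripper":1},
    {"dx":0.16,"dy":0,"dz":0.014,"ax":0,"ay":0,"az":0,"gripper":1},
    {"dx":0.19,"dy":0,"dz":0.014,"ax":0,"ay":0,"az":0,"gripper":1},
    {"dx":0.22,"dy":0,"dz":0.014,"ax":0,"ay":0,"az":0,"gripper":1},
    {"dx":0.242,"dy":0,"dz":0.014,"ax":0,"ay":0,"az":0,"gripper":1},
    {"dx":0.263,"dy":0,"dz":0.014,"ax":0,"ay":0,"az":0,"gripper":1},
    {"dx":0.285,"dy":0,"dz":0.015,"ax":0,"ay":0,"az":0,"gripper":1},
    {"dx":0.307,"dy":0,"dz":0.017,"ax":0,"ay":0,"az":0,"gripper":1},
    {"dx":0.33,"dy":0,"dz":0.021,"ax":0,"ay":0,"az":0,"gripper":1},
    {"dx":0.35,"dy":0,"dz":0.026,"ax":0,"ay":0,"az":0,"gripper":1},
    {"dx":0.371,"dy":0,"dz":0.032,"ax":0,"ay":0,"az":0,"gripper":1},
    {"dx":0.392,"dy":0,"dz":0.039,"ax":0,"ay":0,"az":0,"gripper":1},
    {"dx":0.432,"dy":0,"dz":0.056,"ax":0,"ay":0,"az":0,"gripper":1},
    {"dx":0.452,"dy":0,"dz":0.066,"ax":0,"ay":0,"az":0,"gripper":1},
    {"dx":0.471,"dy":0,"dz":0.076,"ax":0,"ay":0,"az":0,"gripper":1},
    {"dx":0.49,"dy":0,"dz":0.088,"ax":0,"ay":0,"az":0,"gripper":1},
    {"dx":0.508,"dy":0,"dz":0.101,"ax":0,"ay":0,"az":0,"gripper":1},
    {"dx":0.525,"dy":0,"dz":0.115,"ax":0,"ay":0,"az":0,"gripper":1},
    {"dx":0.542,"dy":0,"dz":0.129,"ax":0,"ay":0,"az":0,"gripper":1},
    {"dx":0.542,"dy":0,"dz":0.129,"ax":0,"ay":0,"az":0,"gripper":1}
  ]
}}

```text
time: 4.95
tool_pos: [0.5742, 0.1858, 0.1913]
tcp_rot: [180.0, -0.1, -168.8]
ft_force: [0.0, 0.8, 1.0]
grip_width: 0.0003
grip_force: 0.0
```

Run:
```python
from h import *
s=ctrl.sense();l=loc();print(np.round(l,4),s['ft_force'],np.round(s['tcp_rot'],1))
for th in np.arange(.8,-.05,-.1):
    x,z=lid_tcp(th);print(round(th,2),"dx %.3f dy %.3f dz %.3f"%(-(x-l[0])/.25,-l[1]/.25,-(z-l[2])/.25))
cv2.imwrite("pics/w2.png",ctrl.snapshot("scene")[60:260,180:400,::-1].repeat(3,0).repeat(3,1))
```

```text
[ 0.0118 -0.0008  0.1913] [0.03078281 0.80258314 1.03503205] [ 1.800e+02 -1.000e-01 -1.688e+02]
0.8 dx -0.011 dy 0.003 dz -0.027
0.7 dx 0.020 dy 0.003 dz 0.005
0.6 dx 0.047 dy 0.003 dz 0.039
0.5 dx 0.071 dy 0.003 dz 0.076
0.4 dx 0.092 dy 0.003 dz 0.115
0.3 dx 0.108 dy 0.003 dz 0.156
0.2 dx 0.120 dy 0.003 dz 0.198
0.1 dx 0.128 dy 0.003 dz 0.241
0.0 dx 0.131 dy 0.003 dz 0.285
```

View pics/w2.png

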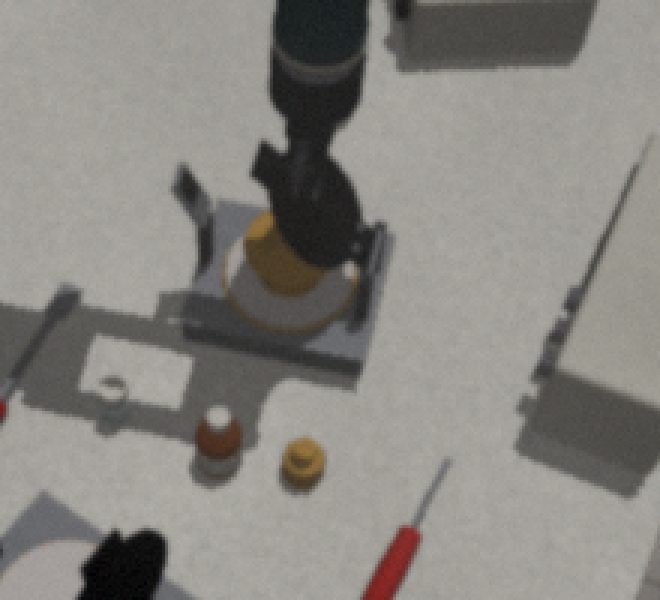

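The lid is now around 45° at (320,215), with the fingers on its outer face. I'll continue until it is shut.

{"fn": "servo_tool", "kwargs": {
  "deltas": [
    {"dx":0.02,"dy":0,"dz":0.005,"ax":0,"ay":0,"az":0,"gripper":1},
    {"dx":0.034,"dy":0,"dz":0.022,"ax":0,"ay":0,"az":0,"gripper":1},
    {"dx":0.047,"dy":0,"dz":0.039,"ax":0,"ay":0,"az":0,"gripper":1},
    {"dx":0.059,"dy":0,"dz":0.057,"ax":0,"ay":0,"az":0,"gripper":1},
    {"dx":0.071,"dy":0,"dz":0.076,"ax":0,"ay":0,"az":0,"gripper":1},
    {"dx":0.082,"dy":0,"dz":0.095,"ax":0,"ay":0,"az":0,"gripper":1},
    {"dx":0.092,"dy":0,"dz":0.115,"ax":0,"ay":0,"az":0,"gripper":1},
    {"dx":0.1,"dy":0,"dz":0.135,"ax":0,"ay":0,"az":0,"gripper":1},
    {"dx":0.108,"dy":0,"dz":0.156,"ax":0,"ay":0,"az":0,"gripper":1},
    {"dx":0.115,"dy":0,"dz":0.177,"ax":0,"ay":0,"az":0,"gripper":1},
    {"dx":0.12,"dy":0,"dz":0.198,"ax":0,"ay":0,"az":0,"gripper":1},
    {"dx":0.124,"dy":0,"dz":0.22,"ax":0,"ay":0,"az":0,"gripper":1},
    {"dx":0.128,"dy":0,"dz":0.241,"ax":0,"ay":0,"az":0,"gripper":1},
    {"dx":0.13,"dy":0,"dz":0.258,"ax":0,"ay":0,"az":0,"gripper":1},
    {"dx":0.131,"dy":0,"dz":0.266,"ax":0,"ay":0,"az":0,"gripper":1},
    {"dx":0.131,"dy":0,"dz":0.27,"ax":0,"ay":0,"az":0,"gripper":1},
    {"dx":0.131,"dy":0,"dz":0.27,"ax":0,"ay":0,"az":0,"gripper":1}
  ]
}}

```text
time: 6.7
tool_pos: [0.543, 0.1796, 0.1244]
tcp_rot: [180.0, -0.0, -168.8]
ft_force: [-0.2, 0.2, -0.3]
grip_width: -0.0001
grip_force: 0.0
```

{"fn": "servo_tool", "kwargs": {
  "deltas": [
    {"dx":0,"dy":0,"dz":0.006,"ax":0,"ay":0,"az":0,"gripper":1},
    {"dx":0,"dy":0,"dz":0.012,"ax":0,"ay":0,"az":0,"gripper":1},
    {"dx":0,"dy":0,"dz":0.018,"ax":0,"ay":0,"az":0,"gripper":1},
    {"dx":0,"dy":0,"dz":0.018,"ax":0,"ay":0,"az":0,"gripper":1}
  ]
}}

```text
time: 7.1
tool_pos: [0.5432, 0.1797, 0.1201]
tcp_rot: [180.0, 0.0, -168.8]
ft_force: [0.7, -0.1, 0.2]
grip_width: 0.0001
grip_force: 0.0
```

{"fn": "servo_tool", "kwargs": {
  "deltas": [
    {"dx":0,"dy":0,"dz":0.004,"ax":0,"ay":0,"az":0,"gripper":1},
    {"dx":0,"dy":0,"dz":0.004,"ax":0,"ay":0,"az":0,"gripper":1},
    {"dx":0,"dy":0,"dz":0.004,"ax":0,"ay":0,"az":0,"gripper":1}
  ]
}}

```text
time: 7.4
tool_pos: [0.5432, 0.1797, 0.12]
tcp_rot: [180.0, 0.0, -168.8]
ft_force: [-2.7, -0.9, 5.0]
grip_width: 0.0001
grip_force: 2.7
```

{"fn": "servo_tool", "kwargs": {
  "deltas": [
    {"dx":0,"dy":0,"dz":0.004,"ax":0,"ay":0,"az":0,"gripper":1},
    {"dx":0,"dy":0,"dz":0.004,"ax":0,"ay":0,"az":0,"gripper":1},
    {"dx":0,"dy":0,"dz":0.004,"ax":0,"ay":0,"az":0,"gripper":1}
  ]
}}

```text
time: 7.7
tool_pos: [0.5432, 0.1797, 0.12]
tcp_rot: [180.0, 0.1, -168.8]
ft_force: [-3.7, -1.1, 7.9]
grip_width: -0.0
grip_force: 4.3
```

The lid met its stop at TCP z = 0.120, exactly as predicted, with 8 N. I'll press slightly more, then lift and move over to the front of the clamp.

{"fn": "servo_tool", "kwargs": {
  "deltas": [
    {"dx":0,"dy":0,"dz":0.008,"ax":0,"ay":0,"az":0,"gripper":1},
    {"dx":0,"dy":0,"dz":0.008,"ax":0,"ay":0,"az":0,"gripper":1},
    {"dx":0,"dy":0,"dz":-0.15,"ax":0,"ay":0,"az":0,"gripper":1},
    {"dx":0,"dy":0,"dz":-0.52,"ax":0,"ay":0,"az":0,"gripper":1},
    {"dx":0,"dy":0,"dz":-0.52,"ax":0,"ay":0,"az":0,"gripper":1},
    {"dx":0,"dy":0,"dz":-0.52,"ax":0,"ay":0,"az":0,"gripper":1},
    {"dx":0.556,"dy":0,"dz":-0.52,"ax":0,"ay":0,"az":0,"gripper":1},
    {"dx":0.556,"dy":0,"dz":-0.52,"ax":0,"ay":0,"az":0,"gripper":1},
    {"dx":0.556,"dy":0,"dz":-0.52,"ax":0,"ay":0,"az":0,"gripper":1},
    {"dx":0.556,"dy":0,"dz":-0.52,"ax":0,"ay":0,"az":0,"gripper":1},
    {"dx":0.556,"dy":0,"dz":-0.52,"ax":0,"ay":0,"az":0,"gripper":1}
  ]
}}

```text
time: 8.8
tool_pos: [0.4065, 0.1527, 0.2478]
tcp_rot: [180.0, 0.1, -168.8]
ft_force: [0.4, 0.7, 0.4]
grip_width: 0.0001
grip_force: 0.0
```

Run:
```python
from h import *
s=ctrl.sense();l=loc();print(np.round(l,4),s['ft_force'],s['time'])
a=ctrl.snapshot("scene")[95:190,225:330,::-1]; w=ctrl.snapshot("wrist")[:,:,::-1]
a=cv2.resize(a,None,fx=4,fy=4,interpolation=cv2.INTER_CUBIC)
w=cv2.resize(w,(380,285)); o=np.zeros((380,800,3),np.uint8);o[:380,:420]=a;o[:285,420:]=w
cv2.imwrite("pics/w3.png",o)
```

```text
[-0.1592 -0.0007  0.2478] [0.37429824 0.651288   0.44238583] 8.8
```

View pics/w3.png

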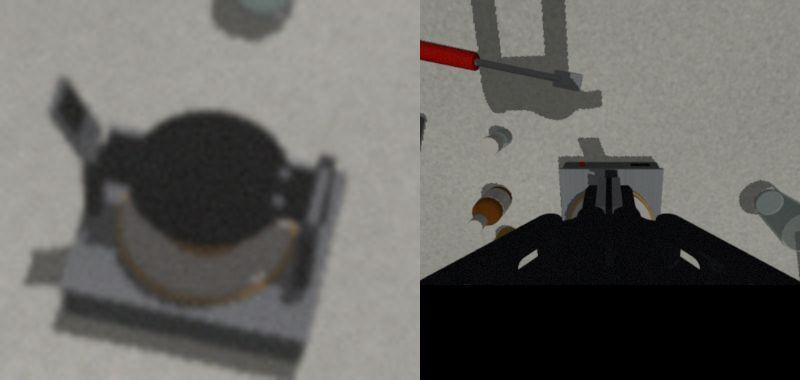

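The lid lies flat over the cup (left panel, disc at (210,175)), the clamp is still open at (72,110), and the tool is in front of it. I'll descend in front of the clamp and push it over.

{"fn": "servo_tool", "kwargs": {
  "deltas": [
    {"dx":0,"dy":0,"dz":0.16,"ax":0,"ay":0,"az":0,"gripper":1},
    {"dx":0,"dy":0,"dz":0.327,"ax":0,"ay":0,"az":0,"gripper":1},
    {"dx":0,"dy":0,"dz":0.327,"ax":0,"ay":0,"az":0,"gripper":1},
    {"dx":0,"dy":0,"dz":0.327,"ax":0,"ay":0,"az":0,"gripper":1},
    {"dx":0,"dy":0,"dz":0.327,"ax":0,"ay":0,"az":0,"gripper":1}
  ]
}}

```text
time: 9.4
tool_pos: [0.409, 0.1532, 0.1692]
tcp_rot: [180.0, 0.3, -168.8]
ft_force: [-0.4, -0.5, 0.5]
grip_width: 0.0001
grip_force: 0.0
```

{"fn": "servo_tool", "kwargs": {
  "deltas": [
    {"dx":-0.04,"dy":0.003,"dz":0,"ax":0,"ay":0,"az":0,"gripper":1},
    {"dx":-0.08,"dy":0.003,"dz":0,"ax":0,"ay":0,"az":0,"gripper":1},
    {"dx":-0.11,"dy":0.003,"dz":0,"ax":0,"ay":0,"az":0,"gripper":1},
    {"dx":-0.14,"dy":0.003,"dz":0,"ax":0,"ay":0,"az":0,"gripper":1},
    {"dx":-0.17,"dy":0.003,"dz":0,"ax":0,"ay":0,"az":0,"gripper":1},
    {"dx":-0.2,"dy":0.003,"dz":0,"ax":0,"ay":0,"az":0,"gripper":1},
    {"dx":-0.22,"dy":0.003,"dz":0,"ax":0,"ay":0,"az":0,"gripper":1},
    {"dx":-0.242,"dy":0.003,"dz":-0.005,"ax":0,"ay":0,"az":0,"gripper":1},
    {"dx":-0.256,"dy":0.003,"dz":-0.007,"ax":0,"ay":0,"az":0,"gripper":1},
    {"dx":-0.271,"dy":0.003,"dz":-0.007,"ax":0,"ay":0,"az":0,"gripper":1},
    {"dx":-0.288,"dy":0.003,"dz":-0.004,"ax":0,"ay":0,"az":0,"gripper":1},
    {"dx":-0.304,"dy":0.003,"dz":0,"ax":0,"ay":0,"az":0,"gripper":1},
    {"dx":-0.32,"dy":0.003,"dz":0.006,"ax":0,"ay":0,"az":0,"gripper":1},
    {"dx":-0.334,"dy":0.003,"dz":0.013,"ax":0,"ay":0,"az":0,"gripper":1},
    {"dx":-0.348,"dy":0.003,"dz":0.022,"ax":0,"ay":0,"az":0,"gripper":1},
    {"dx":-0.362,"dy":0.003,"dz":0.032,"ax":0,"ay":0,"az":0,"gripper":1},
    {"dx":-0.362,"dy":0.003,"dz":0.032,"ax":0,"ay":0,"az":0,"gripper":1}
  ]
}}

```text
time: 11.1
tool_pos: [0.4959, 0.1711, 0.158]
tcp_rot: [180.0, 0.0, -168.8]
ft_force: [-0.1, -0.1, -0.3]
grip_width: 0.0003
grip_force: 0.0
```

Run:
```python
from h import *
s=ctrl.sense();l=loc();print(np.round(l,4),s['ft_force'],s['time'])
a=ctrl.snapshot("scene")[85:190,205:330,::-1]
cv2.imwrite("pics/w4.png",cv2.resize(a,None,fx=5,fy=5,interpolation=cv2.INTER_CUBIC))
```

```text
[-0.0679 -0.      0.158 ] [-0.07758131 -0.12159383 -0.29229786] 11.1
```

View pics/w4.png

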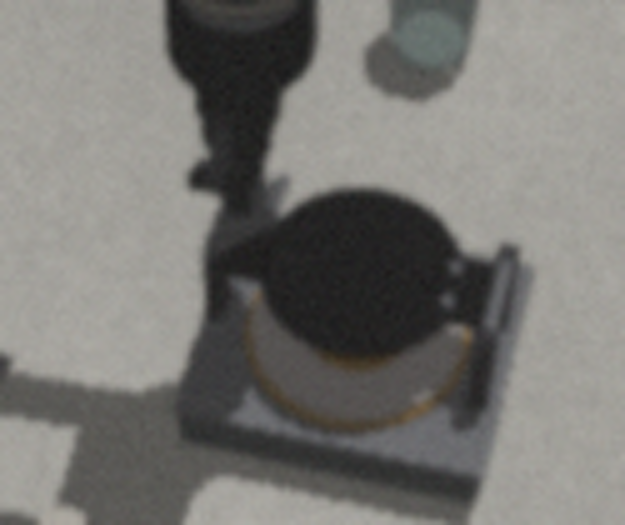

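The clamp has moved past upright; its tip shows at (280,185) behind the finger. I'll press it down to level.

{"fn": "servo_tool", "kwargs": {
  "deltas": [
    {"dx":-0.01,"dy":0,"dz":0.012,"ax":0,"ay":0,"az":0,"gripper":1},
    {"dx":-0.021,"dy":0,"dz":0.025,"ax":0,"ay":0,"az":0,"gripper":1},
    {"dx":-0.03,"dy":0,"dz":0.039,"ax":0,"ay":0,"az":0,"gripper":1},
    {"dx":-0.039,"dy":0,"dz":0.054,"ax":0,"ay":0,"az":0,"gripper":1},
    {"dx":-0.045,"dy":0,"dz":0.069,"ax":0,"ay":0,"az":0,"gripper":1},
    {"dx":-0.051,"dy":0,"dz":0.085,"ax":0,"ay":0,"az":0,"gripper":1},
    {"dx":-0.055,"dy":0,"dz":0.1,"ax":0,"ay":0,"az":0,"gripper":1},
    {"dx":-0.056,"dy":0,"dz":0.11,"ax":0,"ay":0,"az":0,"gripper":1},
    {"dx":-0.056,"dy":0,"dz":0.114,"ax":0,"ay":0,"az":0,"gripper":1},
    {"dx":-0.056,"dy":0,"dz":0.116,"ax":0,"ay":0,"az":0,"gripper":1}
  ]
}}

```text
time: 12.15
tool_pos: [0.5089, 0.1737, 0.1291]
tcp_rot: [180.0, -0.0, -168.8]
ft_force: [1.5, 0.1, 0.8]
grip_width: 0.0003
grip_force: 0.5
```

{"fn": "servo_tool", "kwargs": {
  "deltas": [
    {"dx":0,"dy":0,"dz":0.004,"ax":0,"ay":0,"az":0,"gripper":1},
    {"dx":0,"dy":0,"dz":0.004,"ax":0,"ay":0,"az":0,"gripper":1},
    {"dx":0,"dy":0,"dz":0.004,"ax":0,"ay":0,"az":0,"gripper":1}
  ]
}}

```text
time: 12.45
tool_pos: [0.509, 0.1737, 0.1286]
tcp_rot: [180.0, -0.0, -168.8]
ft_force: [-0.1, -0.8, 1.9]
grip_width: -0.0003
grip_force: 1.2
```

{"fn": "servo_tool", "kwargs": {
  "deltas": [
    {"dx":0,"dy":0,"dz":0.004,"ax":0,"ay":0,"az":0,"gripper":1},
    {"dx":0,"dy":0,"dz":0.004,"ax":0,"ay":0,"az":0,"gripper":1},
    {"dx":0,"dy":0,"dz":0.004,"ax":0,"ay":0,"az":0,"gripper":1}
  ]
}}

```text
time: 12.75
tool_pos: [0.509, 0.1737, 0.1285]
tcp_rot: [-180.0, 0.0, -168.8]
ft_force: [-2.5, -1.0, 5.9]
grip_width: -0.0
grip_force: 3.0
```

The clamp met its stop at z = 0.1285, as predicted. One more light press, then I'll lift clear and check.

{"fn": "servo_tool", "kwargs": {
  "deltas": [
    {"dx":0,"dy":0,"dz":0.008,"ax":0,"ay":0,"az":0,"gripper":1},
    {"dx":0,"dy":0,"dz":0.008,"ax":0,"ay":0,"az":0,"gripper":1},
    {"dx":0,"dy":0,"dz":-0.1,"ax":0,"ay":0,"az":0,"gripper":1},
    {"dx":0,"dy":0,"dz":-0.6,"ax":0,"ay":0,"az":0,"gripper":1},
    {"dx":0,"dy":0,"dz":-0.6,"ax":0,"ay":0,"az":0,"gripper":1},
    {"dx":0,"dy":0,"dz":-0.6,"ax":0,"ay":0,"az":0,"gripper":1},
    {"dx":0.6,"dy":0,"dz":-0.6,"ax":0,"ay":0,"az":0,"gripper":1},
    {"dx":0.6,"dy":0,"dz":-0.6,"ax":0,"ay":0,"az":0,"gripper":1},
    {"dx":0.6,"dy":0,"dz":-0.6,"ax":0,"ay":0,"az":0,"gripper":1},
    {"dx":0.6,"dy":0,"dz":-0.6,"ax":0,"ay":0,"az":0,"gripper":1},
    {"dx":0.6,"dy":0,"dz":-0.6,"ax":0,"ay":0,"az":0,"gripper":1}
  ]
}}

```text
time: 13.85
tool_pos: [0.3612, 0.1446, 0.2774]
tcp_rot: [180.0, 0.1, -168.8]
ft_force: [0.6, 0.2, -0.2]
grip_width: 0.0001
grip_force: 0.0
```

Run:
```python
from h import *
a=ctrl.snapshot("scene")[:,:,::-1]
b=cv2.resize(a[95:190,225:330],None,fx=4,fy=4,interpolation=cv2.INTER_CUBIC);o=np.zeros((384,800,3),np.uint8)
o[:380,:420]=b;o[:285,420:]=cv2.resize(a,(380,285));cv2.imwrite("pics/w5.png",o)
```

```text
(no output)
```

View pics/w5.png

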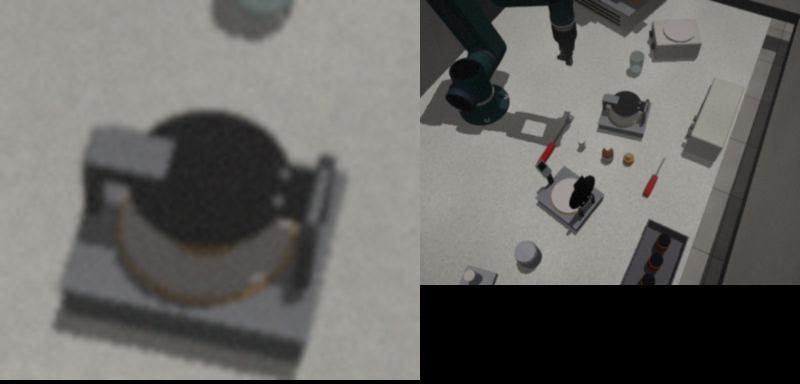

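The lid is shut and the clamp lies flat over its tab, at (130,150) in the left panel. Unit_b is still open and everything else is where it was.

```bash
python3 -c "
from plant import ctrl
print(ctrl.finish_job())"
```

```text
the job is handed in; nothing more can be done
None
```

The job is handed in at about 14 s of robot time: unit_a's lid is fully shut over the cup and its clamp lies flat on the tab; unit_b is still open, and the final picture shows nothing else moved.

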